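# Refit the hinged lid of a chip trap

### The job

The yellow lid of the plywood chip trap has come off its hinge and lies pulled back from it. Slide the lid along the box until it stops against the steel hinge knuckles and its own knuckles stand in line with them, then push the red-headed hinge pin through all the knuckles until it is fully home, with its head against the first knuckle. Leave the pin in, the lid lying flat, let go of everything, and do not disturb the edging roll, the glue bottle or the wood offcut.

Things in the scene. Friction and masses are not known exactly. Their poses are not given: they have to be found in the camera images.
- first_knuckle (a point): On the hinge axis of the fixed chip trap, at the outer face of its first steel knuckle, where the pin enters; 103 mm above the bench. Axes are the trap's: y along the hinge (the way the pin goes in), x the way the lid slides home, z up. Its 3 knuckles, 26 mm square in section, cover 0-25, 58-82 and 115-140 mm along y; bores 14 mm, bevelled 2 mm.
- lid_home (a point): Where lid_mark lies when the lid is fully home (knuckles in line). On the trap: an open plywood box fixed to the bench, 150 mm in x, 148 mm in y. The lid slides on its rim, 90 mm above the bench, between side rails 14 mm high with 3 mm of play each side. Axes as first_knuckle.
- tray_end (a point): Outer end of the trap's aluminium pin tray, on its floor under the hinge axis, 145 mm to -y of first_knuckle. The tray runs from here to the first knuckle: 44 mm wide, floor 89 mm above the bench (14 mm below the axis), lips 4 mm high and 36 mm apart; the pin's head slides on it. Axes as first_knuckle.
- lid_mark (a point): Centre of the underside of the loose yellow lid: 115 mm in x, 130 in y, 8 thick, 0.2-0.4 kg. Axes like the trap's. Two dark knuckles, 26 mm long and 26 square with 14 mm bores, stick out 26 mm from its +x edge and fit between the trap's with 3.5 mm to spare each side; that edge stops against the trap's knuckles when home. Starts 24-40 mm short of home; only friction resists.
- lid_handle (a point): Centre of the black upright handle bar on the lid: 14 mm thick in the lid's x, 70 mm long in y, 34 mm high (from the lid's top at 98 mm to 132 mm above the bench). It can be pushed from its -x side or pinched across its thickness. Axes as lid_mark.
- pin_head (a point): On the loose pin's axis at the inner face of its head; meets first_knuckle when home. Brass shank 10 mm thick, 135 mm long towards +y, last 9 mm tapering to 5 mm. Red disc head 28 mm across, 12 mm thick, on the -y side. 0.1-0.2 kg. Starts level, head on the tray, tip 8 to 20 mm inside the first knuckle; may roll about y. A few N on the head's outer face slides it.
- pin_tip (a point): Tip of the pin, 135 mm along +y from pin_head.
- roll: Bystander: wooden edging roll lying flat, a ring 110 mm across, 45 mm high; origin at the centre of its underside.
- glue: Bystander: white glue bottle with an orange cap standing upright, 64 mm across, 160 mm high; origin at the centre of its underside.
- offcut: Bystander: wood offcut 110 x 60 x 40 mm; origin at the centre of its underside.

How it is judged:
By the outcome, as a careful person would: the job done as asked, in the order asked, and still so for the second after the job is handed in, with the robot touching nothing.
It also fails if it takes over 51 s, if anything falls off the work surface, if the arm or the gripper's body presses on something with over 40 N, if the wrist force passes 120 N, or if a joint passes its speed limit or range.

### The arm

A 7-joint arm with a two-finger parallel gripper is mounted at the origin on the work surface. World frame = base frame: x ahead of the robot, y to its left, z up, the work surface at z = 0. Lengths are in m, angles in rad, forces in N, time in s.
With the tool pointing down it reaches from about 0.425 to 0.8 m from the base axis. Payload 8.3 kg.
Tool frame: the origin (TCP) lies on the centre line of the jaws, within the pads' length; the fingertips stand 8 mm ahead of it and the grasp point (between the pads) lies 11 mm behind it; z points along the fingers, y is the line along which they close (so a half turn about z gives the same grasp; the last joint's range is limited). The gripper opens to 85 mm and grips with 20 to 120 N. Pads are 22 mm wide; open, the fingers measure 114 mm over their backs; the gripper's body (76 mm by 85 mm) begins 54 mm behind the grasp point. The pads swing forward as they close: fully open they stand 13 mm farther back than shut.
Start: joints at [1.2, 0.383, 0.016, 1.37, -0.006, 1.388, -0.046], TCP at [0.189, -0.596, 0.239] pointing down, gripper open.
Joint ranges: [-2.95, 2.95], [-0.25, 2.06], [-1.52, 1.56], [0.18, 2.33], [-1.44, 4.58], [0.02, 2.06], [-3.01, 3.01]. Speed limits (rad/s): [2.39, 2.39, 3.01, 3.01, 3.14, 3.14, 3.14].

### API

Orientations are given as a unit quaternion [x, y, z, w].
In Python, from bench import monitor, eyes, ctrl gives the robot as it stands. The module is installed in compiled form; this text tells all that it offers.
- The arm moves only by the tool arm_command, never from a script. Its argument "rows" is a list of rows, each a list of 2 entries, a list of its own where there are three numbers: the shift along the tool's x, y, z in m, then the turn about the tool's z in rad. A call has 1 to 12 rows; each row is the pose to reach, as a shift and turn from the pose commanded when the call began, along the tool's axes at that moment; what a row does not reach only later rows make up. A row lasts 1/10 s, in which the tool goes at most 50 mm and 8.59 degrees, less where a joint would pass 70% of its speed; a pose out of reach is approached as far as the arm can. A call with a gripper value outside its range is refused whole. "claw" is the finger opening in m, from 0 to 0.0854, set as the call begins (left out, the last holds). The fingers move at their own pace and stop on an object; the grip force is fixed at half the most. Time passes only in rows, so rows that repeat a pose let the fingers close. It gives the time, the measured TCP pose, the force, the opening and the grip force at its end, in the units of the state.
- monitor.get_obs(): the state, without advancing time (a new reading comes with each control period).
- eyes.camera(name): name is "side" or "top" or "wrist"; returns the picture (420x560x3 uint8, red, green, blue); there is no depth.
- eyes.calibration(name): a dict with "intrinsics" (3x3 intrinsics, pixels), "origin" and "attitude" of the camera in the world. Camera axes: x right, y up, looking along -z (the intrinsics and any distortion apply to the point x, -y, -z); pixel columns grow to the right and rows downward; lengths in m; the calibration is good to about 2 mm. A picture is of the moment at which its call begins: read the wrist's pose just before it. calibration takes no time and is no camera call; for the wrist camera it gives the pose at the moment of the call.
- ctrl.sign_off(): hands the job in; it is judged then, once.
The state is a dict: "t": time; "joint_positions": joint angles; "dq": joint speeds; "joint_efforts": joint torques, N m; "eef_pos": TCP position; "tool_rot": TCP orientation; "contact_force": force on the tool from outside, world axes, zero at the start; "torque": the same for the moment, N m; "width": finger opening in m; "grasp_force": force on a finger pad.
Only numpy, scipy, OpenCV 4.12 (cv2) and the standard library are available. Lean on these libraries where they do the work, as an engineer would, in place of code of your own. Each camera call takes 0.05 s, during which the arm holds its last target. There are 200 camera calls.

## Working session

There is one attempt and no reset: what is moved stays moved. The work goes in short steps, Python scripts to look and compute and a tool call to move; the robot and the scene stay as the last step left them, time stands still between calls to the robot, and variables do not carry over. Pictures are saved under pics/ and viewed, at most 10 in all, crops included, and the job is handed in when it is done.

Besides the shell and the picture viewer there is one more tool, called after "Call:" by a JSON object that holds its "method" and its "body", one argument or row to a line. arm_command: Moves the arm, as the interface text tells. Its arguments: {"type":"object","properties":{"rows":{"type":"array","items":{"type":"array"}},"claw":{"type":"number"}},"required":["rows"]}

```bash
mkdir -p pics; python3 - <<'E'
from bench import monitor, eyes
import cv2,numpy as np
o=monitor.get_obs()
print({k:np.round(o[k],3) for k in('t','eef_pos','tool_rot','contact_force','width')})
for n in('side','top'):
    im=eyes.camera(n); cv2.imwrite(f'pics/{n}0.png',im[:,:,::-1]); c=eyes.calibration(n); print(n,c)
E
```

```text
{'t': np.float64(0.0), 'eef_pos': array([ 0.189, -0.595,  0.238]), 'tool_rot': array([ 0.988,  0.153, -0.   , -0.001]), 'contact_force': array([ 0.889,  0.204, -0.105]), 'width': np.float64(0.085)}
side {'intrinsics': array([[432.46893012,   0.        , 287.02560481],
       [  0.        , 432.46893012, 208.88166138],
       [  0.        ,   0.        ,   1.        ]]), 'origin': array([ 0.39188164, -0.71640789,  0.96102041]), 'attitude': array([ 0.33760722, -0.0383291 , -0.12190137,  0.93257295])}
top {'intrinsics': array([[382.63874404,   0.        , 286.48063681],
       [  0.        , 382.63874404, 208.63424602],
       [  0.        ,   0.        ,   1.        ]]), 'origin': array([ 0.4238097 , -0.0152895 ,  0.92712117]), 'attitude': array([-0.06995152,  0.04952708,  0.71198293, -0.69694631])}
```

View pics/top0.png

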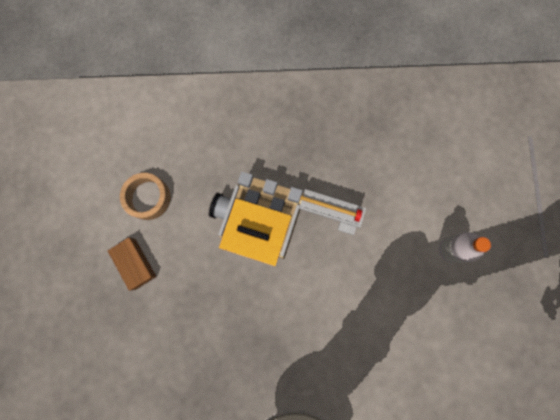

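View pics/side0.png

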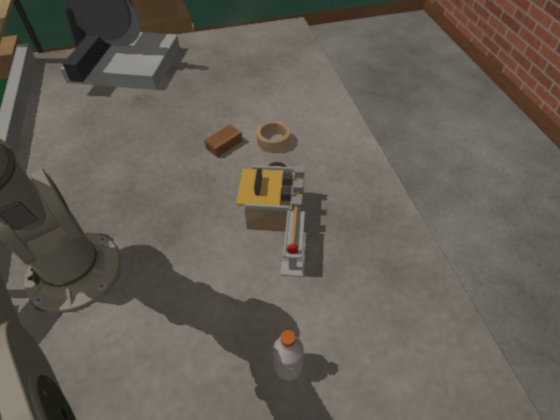

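The top view shows the lid (~257,232) with its handle (253,233), the steel knuckles (245,178), (270,187) and (295,195), the red head (360,215), and the glue (475,245). The roll (143,195) and offcut (130,263) are well away from them. The side view shows the same things: lid (260,187), head (292,248).

```bash
cat > h.py <<'E'
import cv2,numpy as np
from scipy.spatial.transform import Rotation as R
from bench import monitor, eyes
def rays(c,px):
    px=np.atleast_2d(px).astype(float); K=c['intrinsics']
    d=np.c_[(px[:,0]-K[0,2])/K[0,0],-(px[:,1]-K[1,2])/K[1,1],-np.ones(len(px))]
    return R.from_quat(c['attitude']).apply(d)
def plane(c,px,z):
    d=rays(c,px); o=c['origin']; return o+d*((z-o[2])/d[:,2])[:,None]
def proj(c,p):
    q=R.from_quat(c['attitude']).inv().apply(np.atleast_2d(p)-c['origin']); K=c['intrinsics']
    return np.c_[K[0,0]*q[:,0]/-q[:,2]+K[0,2],K[1,1]*-q[:,1]/-q[:,2]+K[1,2]]
def tri(c1,p1,c2,p2):
    A=np.zeros((3,3));b=np.zeros(3)
    for c,p in((c1,p1),(c2,p2)):
        d=rays(c,p)[0];d/=np.linalg.norm(d);M=np.eye(3)-np.outer(d,d);A+=M;b+=M@c['origin']
    return np.linalg.solve(A,b)
def big(m):
    cs,_=cv2.findContours(m.astype(np.uint8),cv2.RETR_EXTERNAL,cv2.CHAIN_APPROX_NONE)
    return max(cs,key=cv2.contourArea)[:,0]
def hsv(im): return cv2.cvtColor(im,cv2.COLOR_RGB2HSV)
E
python3 - <<'E'
from h import *
np.set_printoptions(precision=4,suppress=True)
ims={n:cv2.imread(f'pics/{n}0.png')[:,:,::-1].copy() for n in('top','side')}
C={n:eyes.calibration(n) for n in ims}
cen={}
for n,im in ims.items():
    h=hsv(im);H,S,V=h[...,0],h[...,1],h[...,2]
    red=((H<5)|(H>175))&(S>170)&(V>90)
    k=big(red); print(n,'red',k.min(0),k.max(0),k.mean(0),len(k)); cen[n]=k.mean(0)
    yel=(H>18)&(H<30)&(S>190)&(V>130)
    k=big(yel); P=plane(C[n],k,0.098)[:,:2]
    r=cv2.minAreaRect(P.astype(np.float32)*1000);print(n,'lid',r)
    blk=(V<45)
    m=np.zeros_like(blk);x,y=k.min(0);X,Y=k.max(0);m[y:Y,x:X]=1
    hull=np.zeros(blk.shape,np.uint8);cv2.fillPoly(hull,[cv2.convexHull(k[:,None])],1)
    k=big(blk&(hull>0)); print('handle',cv2.minAreaRect(plane(C[n],k,0.132)[:,:2].astype(np.float32)*1000))
print('red tri',tri(C['top'],cen['top'],C['side'],cen['side']))
for px in [(245,178),(270,187),(295,195)]: print(plane(C['top'],px,.116))
a=cv2.resize(ims['top'][160:275,210:380],None,fx=4.6,fy=4.6,interpolation=cv2.INTER_CUBIC)
cv2.imwrite('pics/tc.png',a[:,:,::-1])
E
```

```text
top red [355 210] [360 220] [357.875  214.9583] 24
top lid ((518.00341796875, 77.30215454101562), (125.9026870727539, 110.71701049804688), 71.47807312011719)
handle ((511.5050964355469, 78.10182189941406), (64.74118041992188, 9.256775856018066), 70.42095184326172)
side red [288 245] [296 249] [291.8095 246.9048] 21Traceback (most recent call last):
  File "<stdin>", line 11, in <module>
  File "h.py", line 20, in big
    return max(cs,key=cv2.contourArea)[:,0]
           ~~~^^^^^^^^^^^^^^^^^^^^^^^^
ValueError: max() iterable argument is empty
```

```bash
python3 - <<'E'
from h import *
np.set_printoptions(precision=4,suppress=True)
ims={n:cv2.imread(f'pics/{n}0.png')[:,:,::-1].copy() for n in('top','side')}
C={n:eyes.calibration(n) for n in ims}
print('red tri',tri(C['top'],(357.9,215),C['side'],(291.8,247)),'plane',plane(C['top'],(357.9,215),.112))
for px in [(245,178),(270,187),(295,195)]: print(plane(C['top'],px,.116))
print('glue',plane(C['top'],(482,244),.16))
a=cv2.resize(ims['top'][165:275,205:375],None,fx=4.6,fy=4.6,interpolation=cv2.INTER_CUBIC)
cv2.imwrite('pics/tc.png',a[:,:,::-1])
E
```

```text
red tri [ 0.5448 -0.1463  0.1087] plane [[ 0.5458 -0.1458  0.112 ]]
[[0.6328 0.0965 0.116 ]]
[[0.6112 0.0419 0.116 ]]
[[ 0.5921 -0.0121  0.116 ]]
glue [[ 0.4751 -0.3787  0.16  ]]
```

View pics/tc.png

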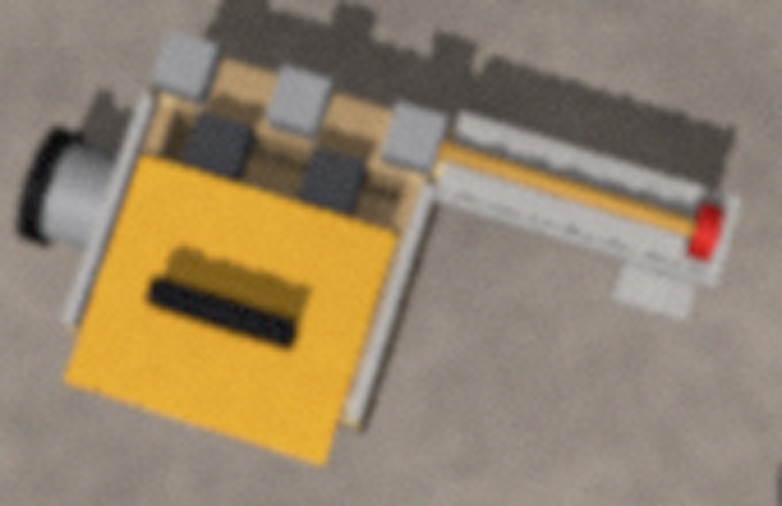

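The crop shows the knuckle tops at (187,66), (300,98) and (415,135), the lid's front edge running (145,155)–(398,230), and the handle from (155,292) to (295,335). The pin runs along the tray to its head at (706,232).

```bash
cat >> h.py <<'E'
def goto(p,yaw_x):
    o=monitor.get_obs(); r=R.from_quat(o['tool_rot'])
    s=r.inv().apply(np.array(p)-o['eef_pos']); x=r.apply([1,0,0])
    t=-(yaw_x-np.arctan2(x[1],x[0])); t=(t+np.pi)%(2*np.pi)-np.pi
    print('shift',np.round(s,4),'turn',round(t,4))
E
python3 - <<'E'
from h import *
np.set_printoptions(precision=4,suppress=True)
c=eyes.calibration('top')
f=lambda L,z:plane(c,np.array(L)/4.6+[205,165],z)[:,:2]
ang=lambda a,b:np.degrees(np.arctan2(*(a-b)[::-1]))
k=f([(187,66),(300,98),(415,135)],.116);print(k,ang(k[0],k[2]))
e=f([(145,155),(398,230),(65,380),(325,465)],.098);print(e,ang(e[0],e[1]),ang(e[2],e[3]))
r=f([(148,98),(68,322),(432,190),(352,425)],.104);print('rails',ang(r[0],r[1])+90,ang(r[2],r[3])+90)
p=f([(445,155),(690,228)],.108);print('pin',p,ang(p[0],p[1]))
y=np.radians(70.8)
for q in[(.35,-.40,.235),(.514,.078,.20),(.514,.078,.112)]: goto(q,y)
E
```

```text
[[ 0.6298  0.095 ]
 [ 0.6128  0.0414]
 [ 0.5935 -0.0126]] 71.39894866605191
[[ 0.5907  0.1178]
 [ 0.5513 -0.0034]
 [ 0.4833  0.1554]
 [ 0.4412  0.033 ]] 71.97708494694437 71.0225305569534
rails 70.70712045830909 70.08895443393587
pin [[ 0.5852 -0.0265]
 [ 0.5475 -0.1403]] 71.67609720994977
shift [ 0.2123 -0.1373  0.0036] turn -0.9278
shift [ 0.5135 -0.543   0.0393] turn -0.9278
shift [ 0.5135 -0.5429  0.1273] turn -0.9278
```

Call:
{"method": "arm_command", "body": {
  "rows": [
    [[0.21, -0.14, 0], -0.3],
    [[0.21, -0.14, 0], -0.6],
    [[0.21, -0.14, 0], -0.938],
    [[0.21, -0.14, 0], -0.938],
    [[0.21, -0.14, 0], -0.938],
    [[0.21, -0.14, 0], -0.938],
    [[0.51, -0.54, 0.03], -0.938],
    [[0.51, -0.54, 0.03], -0.938],
    [[0.51, -0.54, 0.03], -0.938],
    [[0.51, -0.54, 0.03], -0.938],
    [[0.51, -0.54, 0.03], -0.938],
    [[0.51, -0.54, 0.03], -0.938]
  ],
  "claw": 0.06
}}

```text
t: 1.3
eef_pos: [0.4457, -0.1139, 0.2212]
tool_rot: [0.812, 0.583, -0.0, 0.0]
contact_force: [1.4, -1.4, -0.3]
width: 0.0597
grasp_force: 0.0
```

```bash
python3 - <<'E'
from h import *
o=monitor.get_obs();print(o['t'],o['eef_pos'])
goto((.51,.078,.20),np.radians(71.3))
E
```

```text
1.3 [ 0.44571673 -0.11386633  0.22116119]
shift [ 0.2024 -0.0004  0.0211] turn 0.0011
```

Call:
{"method": "arm_command", "body": {
  "rows": [
    [[0.202, 0, 0.0], 0],
    [[0.202, 0, 0.0], 0],
    [[0.202, 0, 0.0], 0],
    [[0.202, 0, 0.0], 0],
    [[0.202, 0, 0.0], 0],
    [[0.202, 0, 0.02], 0],
    [[0.202, 0, 0.02], 0],
    [[0.202, 0, 0.02], 0]
  ]
}}

```text
t: 2.1
eef_pos: [0.5098, 0.075, 0.2011]
tool_rot: [0.812, 0.583, -0.001, -0.0]
contact_force: [0.6, 1.3, -0.3]
width: 0.06
grasp_force: 0.0
```

```bash
python3 - <<'E'
from h import *
c=eyes.calibration('wrist');o=monitor.get_obs();im=eyes.camera('wrist');cv2.imwrite('pics/w1.png',im[:,:,::-1])
print(o['eef_pos'],c['origin']); print('tcp-down px',proj(c,[o['eef_pos']-[0,0,.07]]))
goto((.51,.078,.112),np.radians(71.3))
E
```

```text
[0.50980267 0.07501628 0.20113382] [0.53285799 0.14445502 0.33575975]
tcp-down px [[283.64879578 223.98066349]]
shift [ 0.0028 -0.0012  0.0897] turn 0.0004
```

View pics/w1.png

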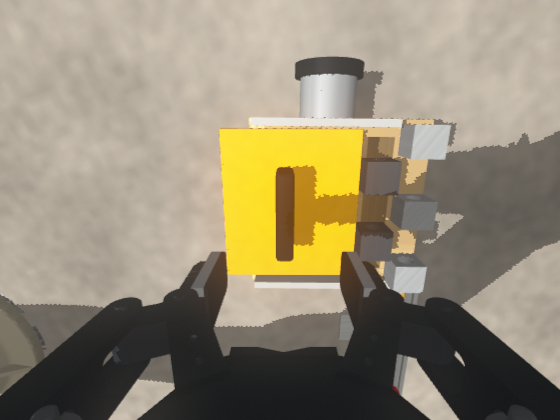

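The wrist view shows the handle centred at (285,214), right under the TCP (284,224). The lid looks turned about 2° relative to the rails (258..402, 118–121), and the trap's knuckles are at (430,140), (414,212) and (406,274). I'll descend and pinch the handle, and measure the trap's yaw from this same picture.

Call:
{"method": "arm_command", "body": {
  "rows": [
    [[0.004, 0, 0.03], 0],
    [[0.004, 0, 0.06], 0],
    [[0.004, 0, 0.088], 0],
    [[0.004, 0, 0.088], 0],
    [[0.004, 0, 0.088], 0]
  ]
}}

```text
t: 2.65
eef_pos: [0.5119, 0.0792, 0.1144]
tool_rot: [0.812, 0.583, 0.0, 0.0]
contact_force: [0.1, 0.4, -0.6]
width: 0.0603
grasp_force: 0.0
```

```bash
python3 - <<'E'
from h import *
np.set_printoptions(precision=4,suppress=True)
im=cv2.imread('pics/w1.png')[:,:,::-1].copy()
c=eyes.calibration('wrist'); c['origin']=np.array([0.53285799,0.14445502,0.33575975])
g=cv2.cvtColor(im,cv2.COLOR_RGB2GRAY)
ls=cv2.createLineSegmentDetector().detect(g)[0][:,0]
for l in ls:
    L=np.hypot(l[2]-l[0],l[3]-l[1])
    if L>22 and l[[0,2]].min()>210 and l[[0,2]].max()<460 and l[[1,3]].max()<300 and l[[1,3]].min()>105:
        P=plane(c,l.reshape(2,2),.104 )
        d=P[1]-P[0];a=np.degrees(np.arctan2(d[1],d[0]))%90; print(l.round(0),round(L),round(a,1))
E
```

```text
[339. 277. 341. 252.] 25 71.6
[226. 253. 227. 286.] 33 70.7
[353. 252. 356. 222.] 30 70.7
[358. 193. 363. 129.] 64 71.5
[275. 257. 275. 169.] 88 71.1
[294. 169. 293. 259.] 90 71.1
[391. 253. 413. 253.] 22 70.2
[399. 118. 327. 118.] 73 70.9
[337. 282. 253. 281.] 84 70.8
[257. 274. 337. 274.] 80 71.2
[397. 155. 402. 119.] 36 69.5
[422. 290. 426. 267.] 24 70.5
[426. 267. 394. 266.] 31 70.3
[367. 136. 393. 137.] 26 70.8
[459. 214. 436. 212.] 24 68.5
[426. 297. 449. 298.] 24 68.2
[415. 124. 410. 158.] 34 70.6
[307. 126. 359. 126.] 52 71.5
[312. 118. 251. 117.] 61 70.5
[264. 126. 293. 126.] 29 72.0
[376. 287. 361. 261.] 30 12.4
[254. 287. 337. 288.] 83 70.7
[359. 129. 256. 129.] 104 71.4
[347. 253. 363. 286.] 37 8.2
[358. 221. 381. 221.] 23 71.3
[374. 126. 398. 127.] 24 70.3
[251. 129. 219. 129.] 31 71.0
[218. 129. 221. 169.] 40 71.4
[222. 188. 224. 219.] 31 71.6
[404. 201. 401. 227.] 27 71.2
[398. 161. 367. 161.] 31 71.0
[360. 219. 362. 194.] 25 70.5
[401. 162. 398. 189.] 28 71.5
[367. 163. 365. 192.] 29 71.2
[436. 201. 406. 201.] 30 71.0
```

Call:
{"method": "arm_command", "body": {
  "rows": [
    [[0, 0, 0], 0],
    [[0, 0, 0], 0],
    [[0, 0, 0], 0],
    [[0, 0, 0], 0],
    [[0, 0, 0], 0],
    [[0, 0, 0], 0],
    [[0, 0, 0], 0]
  ],
  "claw": 0.0
}}

```text
t: 3.35
eef_pos: [0.5124, 0.0795, 0.1146]
tool_rot: [0.812, 0.583, 0.001, 0.001]
contact_force: [-0.6, -0.3, 6.6]
width: 0.0127
grasp_force: 60.0
```

Call:
{"method": "arm_command", "body": {
  "rows": [
    [[0, 0.003, 0], 0.01],
    [[0, 0.006, 0], 0.01],
    [[0, 0.009, 0], 0.01],
    [[0, 0.012, 0], 0.01],
    [[0, 0.015, 0], 0.01],
    [[0, 0.018, 0], 0.01],
    [[0, 0.021, 0], 0.01],
    [[0, 0.023, 0], 0.01],
    [[0, 0.025, 0], 0.01],
    [[0, 0.026, 0], 0.01],
    [[0, 0.026, 0], 0.01]
  ]
}}

```text
t: 4.45
eef_pos: [0.5357, 0.0727, 0.1147]
tool_rot: [0.815, 0.58, 0.0, -0.0]
contact_force: [-7.4, 2.3, 10.4]
width: 0.0132
grasp_force: 60.6
```

Call:
{"method": "arm_command", "body": {
  "rows": [
    [[0, 0.001, 0], 0],
    [[0, 0.002, 0], 0],
    [[0, 0.003, 0], 0],
    [[0, 0.003, 0], 0]
  ]
}}

```text
t: 4.85
eef_pos: [0.5385, 0.0717, 0.1146]
tool_rot: [0.815, 0.58, 0.0, -0.0]
contact_force: [-7.4, 2.3, 9.5]
width: 0.0132
grasp_force: 60.6
```

Call:
{"method": "arm_command", "body": {
  "rows": [
    [[0, 0.001, 0], 0],
    [[0, 0.002, 0], 0],
    [[0, 0.003, 0], 0],
    [[0, 0.003, 0], 0]
  ]
}}

```text
t: 5.25
eef_pos: [0.5413, 0.0708, 0.1146]
tool_rot: [0.815, 0.58, 0.0, -0.0]
contact_force: [-6.6, 2.9, 10.8]
width: 0.0127
grasp_force: 60.6
```

Still sliding freely (7 N), so I'll keep going.

Call:
{"method": "arm_command", "body": {
  "rows": [
    [[0, 0.001, 0], 0],
    [[0, 0.002, 0], 0],
    [[0, 0.002, 0], 0]
  ]
}}

```text
t: 5.55
eef_pos: [0.5426, 0.0703, 0.1146]
tool_rot: [0.815, 0.58, -0.0, -0.001]
contact_force: [-9.1, 3.9, 13.5]
width: 0.0128
grasp_force: 60.9
```

Call:
{"method": "arm_command", "body": {
  "rows": [
    [[0, 0.001, 0], 0],
    [[0, 0.002, 0], 0],
    [[0, 0.002, 0], 0]
  ]
}}

```text
t: 5.85
eef_pos: [0.5428, 0.0703, 0.1146]
tool_rot: [0.814, 0.58, -0.002, -0.002]
contact_force: [-20.1, 3.9, 20.0]
width: 0.0131
grasp_force: 61.9
```

Call:
{"method": "arm_command", "body": {
  "rows": [
    [[0, 0.001, 0], 0],
    [[0, 0.002, 0], 0],
    [[0, 0.002, 0], 0]
  ]
}}

```text
t: 6.15
eef_pos: [0.5428, 0.0703, 0.1146]
tool_rot: [0.814, 0.581, -0.003, -0.003]
contact_force: [-28.9, 3.8, 28.3]
width: 0.0132
grasp_force: 62.9
```

The lid has stopped after 31.8 mm, and the force is rising. I'll ease the load, release and rise.

Call:
{"method": "arm_command", "body": {
  "rows": [
    [[0, -0.0015, 0], 0],
    [[0, -0.003, 0], 0],
    [[0, -0.003, 0], 0]
  ]
}}

```text
t: 6.45
eef_pos: [0.5428, 0.0703, 0.1146]
tool_rot: [0.814, 0.58, -0.001, -0.001]
contact_force: [-14.1, 3.9, 15.6]
width: 0.0131
grasp_force: 61.3
```

Call:
{"method": "arm_command", "body": {
  "rows": [
    [[0, 0, 0], 0],
    [[0, 0, 0], 0],
    [[0, 0, 0], 0],
    [[0, 0, 0], 0],
    [[0, 0, -0.04], 0],
    [[0, 0, -0.085], 0],
    [[0, 0, -0.085], 0],
    [[0, 0, -0.085], 0]
  ],
  "claw": 0.04
}}

```text
t: 7.25
eef_pos: [0.5454, 0.0681, 0.1994]
tool_rot: [0.815, 0.579, 0.001, 0.001]
contact_force: [-1.1, -0.6, -0.3]
width: 0.0402
grasp_force: 0.0
```

```bash
python3 - <<'E'
from h import *
np.set_printoptions(precision=4,suppress=True)
c=eyes.calibration('wrist');im=eyes.camera('wrist');w=im.copy()
ct=eyes.calibration('top')
cv2.imwrite('pics/w2.png',cv2.resize(im[100:310,200:480],None,fx=2.8,fy=2.8,interpolation=cv2.INTER_CUBIC)[:,:,::-1])
# pin in trap coords from first picture: knuckle line & head
a=np.radians(70.7);ey=np.array([np.cos(a),np.sin(a)]);ex=np.array([ey[1],-ey[0]])
k=np.array([[.6298,.095],[.6128,.0414],[.5935,-.0126]])
h=np.array([.5458,-.1458])
print('knuckle',k@ex,k@ey,'head',h@ex,h@ey)
s=w[100:310,380:480];
E
```

```text
knuckle [0.563  0.5647 0.5643] [0.2978 0.2416 0.1843] head 0.5633155578317145 0.04278857680204226
```

View pics/w2.png

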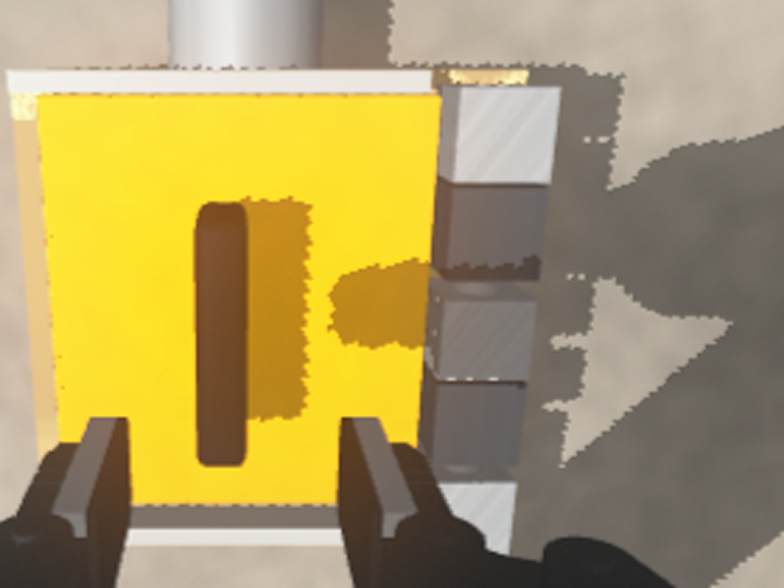

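The lid is home: its knuckles (490,230) and (475,425) stand in line with the steel ones at column ~490. Next I move to the pin's head.

```bash
python3 - <<'E'
from h import *
a=np.radians(70.7);ey=np.array([np.cos(a),np.sin(a)]);ex=np.array([ey[1],-ey[0]])
for s,z in((.002,.2),(.002,.106)): goto([*(ex*.564+ey*s),z],a)
E
```

```text
shift [-0.2422  0.0721 -0.0019] turn 0.0015
shift [-0.2422  0.0721  0.0921] turn 0.0015
```

Call:
{"method": "arm_command", "body": {
  "rows": [
    [[-0.242, 0.072, 0], 0],
    [[-0.242, 0.072, 0], 0],
    [[-0.242, 0.072, 0], 0],
    [[-0.242, 0.072, 0], 0],
    [[-0.242, 0.072, 0], 0],
    [[-0.242, 0.072, 0], 0],
    [[-0.242, 0.072, 0], 0],
    [[-0.242, 0.072, 0], 0]
  ],
  "claw": 0.0
}}

```text
t: 8.1
eef_pos: [0.5328, -0.1824, 0.1972]
tool_rot: [0.815, 0.58, -0.0, -0.001]
contact_force: [0.5, 0.3, 0.8]
width: 0.0001
grasp_force: 0.0
```

```bash
python3 - <<'E'
from h import *
c=eyes.calibration('wrist');im=eyes.camera('wrist');cv2.imwrite('pics/w3.png',im[:,:,::-1])
h=hsv(im);k=big((((h[...,0]<6)|(h[...,0]>174))&(h[...,1]>150)&(h[...,2]>80)))
a=np.radians(70.7);ey=np.array([np.cos(a),np.sin(a)]);ex=np.array([ey[1],-ey[0]])
print(k.min(0),k.max(0))
for z in(.103,.117):
    P=plane(c,k,z)[:,:2]; print(z,'ex',(P@ex).min(),(P@ex).max(),'ey',(P@ey).min(),(P@ey).max())
p=monitor.get_obs()['eef_pos'];print('tcp',p[:2]@ex,p[:2]@ey,p[2])
E
```

```text
[269 164] [301 180]
0.103 ex 0.5513184773388428 0.5769231043537533 ey 0.03282926649880702 0.04567775232059407
0.117 ex 0.5520120719129715 0.5760514425370004 ey 0.03552022960705942 0.047583264637706596
tcp 0.5632600704138544 0.004506177671874972 0.19759649035099705
```

View pics/w3.png

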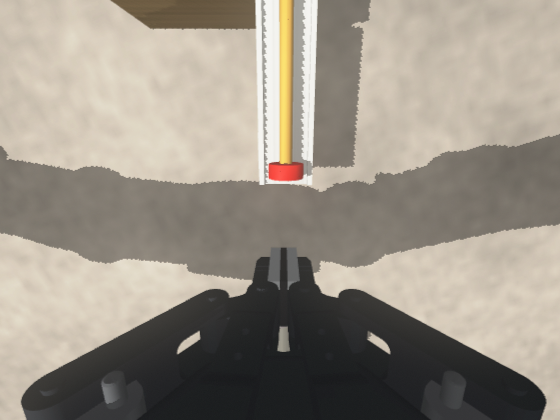

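The head (285,172) is centred ahead of the closed fingers (283,260), about 20 mm clear. I'll descend and push.

Call:
{"method": "arm_command", "body": {
  "rows": [
    [[0, 0.001, 0.04], 0],
    [[0, 0.001, 0.08], 0],
    [[0, 0.001, 0.0915], 0],
    [[0, 0.001, 0.0915], 0],
    [[0.01, 0.001, 0.0915], 0],
    [[0.014, 0.001, 0.0915], 0],
    [[0.017, 0.001, 0.0915], 0],
    [[0.02, 0.001, 0.0915], 0],
    [[0.023, 0.001, 0.0915], 0],
    [[0.026, 0.001, 0.0915], 0],
    [[0.029, 0.001, 0.0915], 0],
    [[0.032, 0.001, 0.0915], 0]
  ]
}}

```text
t: 9.35
eef_pos: [0.5446, -0.1543, 0.1069]
tool_rot: [0.815, 0.579, -0.0, 0.0]
contact_force: [0.4, -0.9, 0.5]
width: -0.0
grasp_force: 0.8
```

Call:
{"method": "arm_command", "body": {
  "rows": [
    [[0.003, 0, 0], 0],
    [[0.006, 0, 0], 0],
    [[0.009, 0, 0], 0],
    [[0.012, 0, 0], 0],
    [[0.015, 0, 0], 0]
  ]
}}

```text
t: 9.85
eef_pos: [0.5495, -0.1397, 0.1068]
tool_rot: [0.815, 0.579, 0.0, -0.0]
contact_force: [-0.4, -1.9, 1.6]
width: 0.0
grasp_force: 0.7
```

Call:
{"method": "arm_command", "body": {
  "rows": [
    [[0.003, 0, 0], 0],
    [[0.006, 0, 0], 0],
    [[0.009, 0, 0], 0],
    [[0.012, 0, 0], 0],
    [[0.015, 0, 0], 0]
  ]
}}

```text
t: 10.35
eef_pos: [0.5545, -0.1255, 0.1068]
tool_rot: [0.815, 0.579, 0.0, -0.0]
contact_force: [-0.6, -1.3, 1.6]
width: 0.0001
grasp_force: 0.7
```

Call:
{"method": "arm_command", "body": {
  "rows": [
    [[0.003, 0, 0], 0],
    [[0.006, 0, 0], 0],
    [[0.009, 0, 0], 0],
    [[0.012, 0, 0], 0],
    [[0.015, 0, 0], 0],
    [[0.018, 0, 0], 0],
    [[0.02, 0, 0], 0]
  ]
}}

```text
t: 11.05
eef_pos: [0.5611, -0.1065, 0.1068]
tool_rot: [0.815, 0.579, 0.0, -0.0]
contact_force: [-0.3, -1.4, -0.2]
width: -0.0002
grasp_force: 0.6
```

Call:
{"method": "arm_command", "body": {
  "rows": [
    [[0.003, 0, 0], 0],
    [[0.006, 0, 0], 0],
    [[0.009, 0, 0], 0],
    [[0.012, 0, 0], 0],
    [[0.015, 0, 0], 0],
    [[0.018, 0, 0], 0],
    [[0.02, 0, 0], 0]
  ]
}}

```text
t: 11.75
eef_pos: [0.5677, -0.0876, 0.1069]
tool_rot: [0.815, 0.579, 0.0, -0.0]
contact_force: [-1.0, -0.2, 1.2]
width: -0.0001
grasp_force: 0.5
```

Call:
{"method": "arm_command", "body": {
  "rows": [
    [[0.003, 0, 0], 0],
    [[0.006, 0, 0], 0],
    [[0.009, 0, 0], 0],
    [[0.012, 0, 0], 0],
    [[0.015, 0, 0], 0],
    [[0.018, 0, 0], 0],
    [[0.02, 0, 0], 0]
  ]
}}

```text
t: 12.45
eef_pos: [0.5743, -0.0687, 0.1069]
tool_rot: [0.815, 0.579, 0.0, -0.0]
contact_force: [-1.1, -1.6, 0.7]
width: -0.0001
grasp_force: 0.5
```

Forces are low and it's moving well, with about 24 mm left.

Call:
{"method": "arm_command", "body": {
  "rows": [
    [[0.003, 0, 0], 0],
    [[0.006, 0, 0], 0],
    [[0.009, 0, 0], 0],
    [[0.012, 0, 0], 0],
    [[0.014, 0, 0], 0],
    [[0.016, 0, 0], 0]
  ]
}}

```text
t: 13.05
eef_pos: [0.5794, -0.0539, 0.1068]
tool_rot: [0.815, 0.579, 0.0, -0.0]
contact_force: [-0.4, -1.2, 0.6]
width: -0.0001
grasp_force: 0.5
```

Call:
{"method": "arm_command", "body": {
  "rows": [
    [[0.001, 0, 0], 0],
    [[0.002, 0, 0], 0],
    [[0.003, 0, 0], 0],
    [[0.004, 0, 0], 0]
  ]
}}

```text
t: 13.45
eef_pos: [0.5807, -0.0503, 0.1069]
tool_rot: [0.815, 0.579, 0.0, 0.0]
contact_force: [-0.6, 0.0, 0.3]
width: -0.0
grasp_force: 0.5
```

Call:
{"method": "arm_command", "body": {
  "rows": [
    [[0.001, 0, 0], 0],
    [[0.002, 0, 0], 0],
    [[0.003, 0, 0], 0]
  ]
}}

```text
t: 13.75
eef_pos: [0.5814, -0.0488, 0.1068]
tool_rot: [0.815, 0.579, -0.001, 0.0]
contact_force: [-2.7, -6.5, 1.2]
width: 0.0002
grasp_force: 3.5
```

Call:
{"method": "arm_command", "body": {
  "rows": [
    [[0.001, 0, 0], 0],
    [[0.002, 0, 0], 0],
    [[0.002, 0, 0], 0]
  ]
}}

```text
t: 14.05
eef_pos: [0.5816, -0.0486, 0.1068]
tool_rot: [0.816, 0.578, -0.002, 0.001]
contact_force: [-3.8, -8.1, 4.2]
width: 0.0002
grasp_force: 4.8
```

```bash
python3 - <<'E'
from h import *
for n in('side','wrist'):
    im=eyes.camera(n);cv2.imwrite(f'pics/{n}4.png',im[:,:,::-1])
cv2.imwrite('pics/w4.png',im[20:300,180:460][:,:,::-1].repeat(2,0).repeat(2,1))
E
```

```text
(no output)
```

View pics/w4.png

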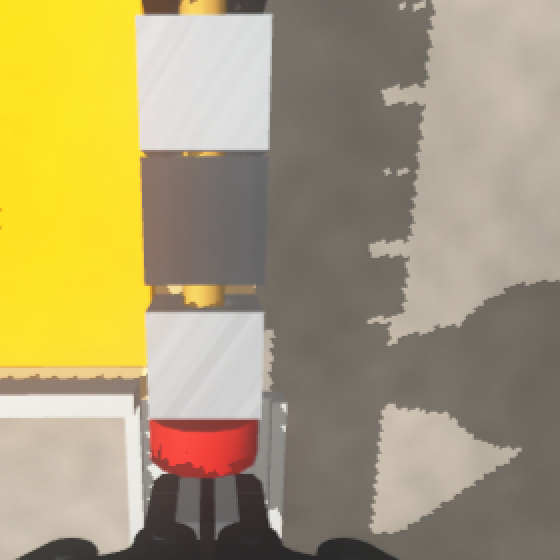

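The head (205,448) sits against the first knuckle and the pin shows in every gap. One firmer push to confirm the stop, then back off and look.

Call:
{"method": "arm_command", "body": {
  "rows": [
    [[0.001, 0, 0], 0],
    [[0.002, 0, 0], 0],
    [[0.003, 0, 0], 0],
    [[0.003, 0, 0], 0]
  ]
}}

```text
t: 14.55
eef_pos: [0.5819, -0.0483, 0.1068]
tool_rot: [0.817, 0.577, -0.003, 0.002]
contact_force: [-7.4, -14.1, 7.5]
width: -0.0001
grasp_force: 8.1
```

Call:
{"method": "arm_command", "body": {
  "rows": [
    [[-0.01, 0, 0], 0],
    [[-0.04, 0, 0], 0],
    [[-0.04, 0, -0.05], 0],
    [[-0.08, 0, -0.12], 0],
    [[-0.13, 0, -0.12], 0],
    [[-0.13, 0, -0.12], 0],
    [[-0.13, 0, -0.12], 0],
    [[-0.13, 0, -0.12], 0]
  ]
}}

```text
t: 15.35
eef_pos: [0.5408, -0.1649, 0.2268]
tool_rot: [0.815, 0.579, 0.001, -0.0]
contact_force: [0.3, 0.4, -0.2]
width: 0.0002
grasp_force: 0.0
```

```bash
python3 - <<'E'
from h import *
a=eyes.camera('side')[160:290,220:330];b=eyes.camera('top')[160:290,205:375];w=eyes.camera('wrist')[0:260,200:460]
r=lambda i,s:cv2.resize(i,None,fx=s,fy=s,interpolation=cv2.INTER_CUBIC)
A,W=r(a,4.0)[:520],r(w,1.5)
o=np.zeros((520,800,3),np.uint8);o[:520,:440]=A[:,:440];W=W[:390,:360];o[:W.shape[0],440:440+W.shape[1]]=W
cv2.imwrite('pics/f.png',o[:,:,::-1])
E
```

```text
(no output)
```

View pics/f.png

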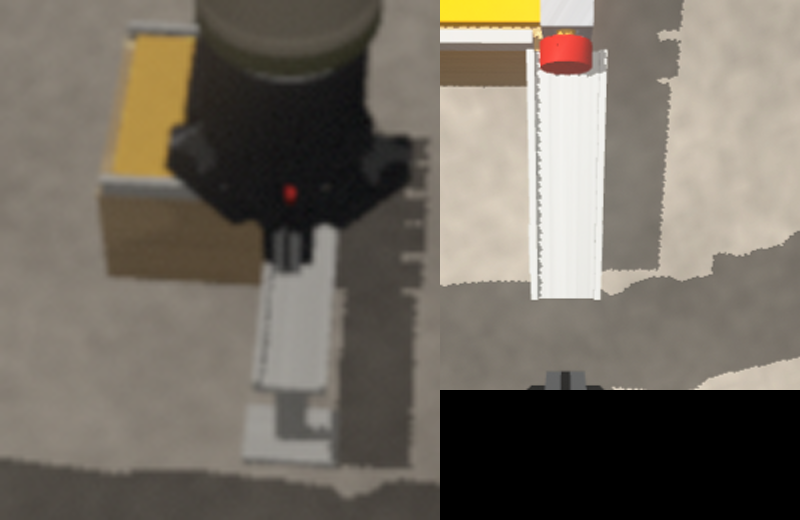

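The right half shows a little brass between the head (566,55) and the knuckle (566,15), so the pin may be a few mm short. I'll measure the gap.

```bash
python3 - <<'E'
from h import *
c=eyes.calibration('wrist');im=eyes.camera('wrist')
h=hsv(im);k=big((((h[...,0]<6)|(h[...,0]>174))&(h[...,1]>150)&(h[...,2]>80)))
a=np.radians(70.7);ey=np.array([np.cos(a),np.sin(a)]);ex=np.array([ey[1],-ey[0]])
P=plane(c,k,.117)[:,:2]; print(k.min(0),k.max(0),'ex',(P@ex).min(),(P@ex).max(),'ey',(P@ey).min(),(P@ey).max())
x=int((k[:,0].min()+k[:,0].max())/2)
for xx in(x-9,x,x+9):
  for r in range(8,32): print(r,im[r,xx],round(float((plane(c,(xx,r),.116)[0,:2]@ey)),4),end=' | ')
  print()
print('cam ey',c['origin'][:2]@ey)
cv2.imwrite('pics/g.png',cv2.resize(im[0:60,235:340],None,fx=7,fy=7,interpolation=cv2.INTER_CUBIC)[:,:,::-1])
E
```

```text
[267  23] [300  44] ex 0.5513276472990396 0.5760314553057482 ey 0.1540551578824032 0.16796413381583614
8 [228 226 226] 0.1778 | 9 [228 226 225] 0.1772 | 10 [227 225 224] 0.1765 | 11 [225 223 222] 0.1759 | 12 [224 222 221] 0.1753 | 13 [224 222 221] 0.1746 | 14 [225 222 222] 0.174 | 15 [225 223 222] 0.1733 | 16 [219 215 215] 0.1727 | 17 [160 151 148] 0.1721 | 18 [114 100  93] 0.1714 | 19 [114  99  92] 0.1708 | 20 [113  99  92] 0.1701 | 21 [113  99  93] 0.1695 | 22 [112  99  93] 0.1688 | 23 [136  95  88] 0.1682 | 24 [221  69  56] 0.1675 | 25 [250  76  62] 0.1669 | 26 [250  76  62] 0.1662 | 27 [250  76  62] 0.1656 | 28 [250  75  62] 0.1649 | 29 [250  75  63] 0.1643 | 30 [250  76  63] 0.1636 | 31 [250  77  64] 0.163 | 
8 [228 226 226] 0.1778 | 9 [227 225 224] 0.1772 | 10 [226 225 224] 0.1766 | 11 [225 224 223] 0.1759 | 12 [226 225 224] 0.1753 | 13 [226 224 224] 0.1747 | 14 [226 224 224] 0.174 | 15 [225 224 224] 0.1734 | 16 [219 217 217] 0.1727 | 17 [158 152 150] 0.1721 | 18 [118 103  92] 0.1715 | 19 [144 118  81] 0.1708 | 20 [169 130  72] 0.1702 | 21 [176 136  74] 0.1695 | 22 [218 150  79
[... 189 characters left out ...]
 | 30 [250  80  69] 0.1637 | 31 [250  81  69] 0.163 | 
8 [225 224 223] 0.1779 | 9 [225 224 224] 0.1772 | 10 [225 225 225] 0.1766 | 11 [226 225 225] 0.176 | 12 [225 225 225] 0.1753 | 13 [225 225 225] 0.1747 | 14 [225 225 225] 0.1741 | 15 [225 224 223] 0.1734 | 16 [219 218 217] 0.1728 | 17 [157 152 151] 0.1721 | 18 [110  99  95] 0.1715 | 19 [111 101  97] 0.1709 | 20 [118 109 105] 0.1702 | 21 [119 110 106] 0.1696 | 22 [113 104 100] 0.1689 | 23 [144  99  95] 0.1683 | 24 [227  70  60] 0.1676 | 25 [227  69  59] 0.167 | 26 [226  69  60] 0.1663 | 27 [225  68  59] 0.1657 | 28 [224  68  60] 0.165 | 29 [223  68  59] 0.1644 | 30 [223  68  59] 0.1637 | 31 [221  68  59] 0.163 | 
cam ey 0.09737842426119932
```

View pics/g.png

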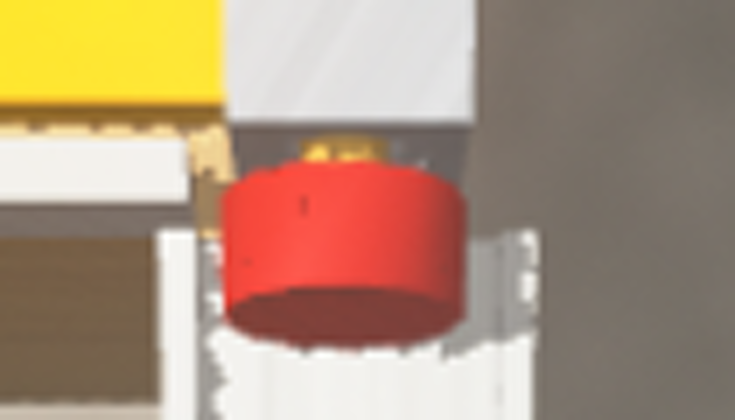

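The gap measures about 4 mm, which is how far the plywood wall (148 mm) overhangs the knuckles (140 mm). Its 90 mm rim is 1 mm above the tray floor, so the head's lower edge is probably catching on it. I'll pinch the head by its outer half, lift it slightly and push it home.

Call:
{"method": "arm_command", "body": {
  "rows": [
    [[0.129, -0.001, 0], 0],
    [[0.129, -0.001, 0], 0],
    [[0.129, -0.001, 0], 0],
    [[0.129, -0.001, 0], 0],
    [[0.129, -0.001, 0.04], 0],
    [[0.129, -0.001, 0.08], 0],
    [[0.129, -0.001, 0.11], 0],
    [[0.129, -0.001, 0.12], 0],
    [[0.129, -0.001, 0.12], 0]
  ],
  "claw": 0.05
}}

```text
t: 16.45
eef_pos: [0.5811, -0.0433, 0.1055]
tool_rot: [0.815, 0.579, -0.001, -0.001]
contact_force: [0.2, -0.0, 0.9]
width: 0.0498
grasp_force: 0.0
```

Call:
{"method": "arm_command", "body": {
  "rows": [
    [[0, 0, 0], 0],
    [[0, 0, 0], 0],
    [[0, 0, 0], 0],
    [[0, 0, 0], 0],
    [[0, 0, 0], 0]
  ],
  "claw": 0.0
}}

```text
t: 16.95
eef_pos: [0.5835, -0.0433, 0.1093]
tool_rot: [0.815, 0.579, 0.001, 0.001]
contact_force: [-0.6, 0.3, 6.5]
width: 0.0238
grasp_force: 58.6
```

Call:
{"method": "arm_command", "body": {
  "rows": [
    [[0, 0, -0.001], 0],
    [[0, 0, -0.002], 0],
    [[0.001, 0, -0.002], 0],
    [[0.002, 0, -0.002], 0],
    [[0.003, 0, -0.002], 0],
    [[0.004, 0, -0.002], 0],
    [[0.004, 0, -0.002], 0]
  ]
}}

```text
t: 17.65
eef_pos: [0.5829, -0.0426, 0.1093]
tool_rot: [0.816, 0.578, -0.001, 0.001]
contact_force: [-5.1, -7.9, 7.6]
width: 0.0238
grasp_force: 60.1
```

The commanded height is still below the actual one, so I'll lift more before pushing.

Call:
{"method": "arm_command", "body": {
  "rows": [
    [[-0.003, 0, -0.001], 0],
    [[-0.003, 0, -0.002], 0],
    [[-0.003, 0, -0.003], 0],
    [[-0.003, 0, -0.0035], 0],
    [[-0.003, 0, -0.0035], 0]
  ]
}}

```text
t: 18.15
eef_pos: [0.5822, -0.0419, 0.1118]
tool_rot: [0.815, 0.58, -0.0, -0.0]
contact_force: [1.9, 0.2, -5.4]
width: 0.0235
grasp_force: 59.1
```

Call:
{"method": "arm_command", "body": {
  "rows": [
    [[0.001, 0, 0], 0],
    [[0.002, 0, 0], 0],
    [[0.003, 0, 0], 0],
    [[0.004, 0, 0], 0],
    [[0.005, 0, 0], 0],
    [[0.005, 0, 0], 0]
  ]
}}

```text
t: 18.75
eef_pos: [0.5836, -0.0395, 0.1121]
tool_rot: [0.816, 0.579, -0.001, 0.0]
contact_force: [-1.1, -6.0, -4.3]
width: 0.0235
grasp_force: 59.8
```

The lift freed it: it has advanced about 3 mm. I'll push on.

Call:
{"method": "arm_command", "body": {
  "rows": [
    [[0.001, 0, 0], 0],
    [[0.002, 0, 0], 0],
    [[0.003, 0, 0], 0],
    [[0.003, 0, 0], 0]
  ]
}}

```text
t: 19.15
eef_pos: [0.5837, -0.0392, 0.112]
tool_rot: [0.816, 0.578, -0.003, 0.001]
contact_force: [-4.6, -12.6, -2.2]
width: 0.0236
grasp_force: 60.3
```

```bash
cat > gap.py <<'E'
from h import *
c=eyes.calibration('wrist');im=eyes.camera('wrist')
h=hsv(im);k=big((((h[...,0]<6)|(h[...,0]>174))&(h[...,1]>150)&(h[...,2]>60)))
a=np.radians(70.7);ey=np.array([np.cos(a),np.sin(a)]);ex=np.array([ey[1],-ey[0]])
P=plane(c,k,.117)[:,:2]; print(k.min(0),k.max(0),'ex',(P@ex).min(),(P@ex).max(),'ey',(P@ey).min(),(P@ey).max())
x=int((k[:,0].min()+k[:,0].max())/2); r0=k[:,1].min()
for r in range(max(0,r0-9),r0+6): print(r,im[r,x],round(float((plane(c,(x,r),.116)[0,:2]@ey)),4),end=' | ')
E
python3 gap.py
```

```text
[261 244] [307 266] ex 0.5526968795966483 0.5751512719370873 ey 0.16055877057460904 0.17247146510664507
235 [209 209 207] 0.1768 | 236 [209 209 208] 0.1762 | 237 [209 208 208] 0.1757 | 238 [208 208 208] 0.1752 | 239 [208 208 208] 0.1747 | 240 [207 207 208] 0.1741 | 241 [208 207 207] 0.1736 | 242 [207 207 206] 0.1731 | 243 [197 193 191] 0.1725 | 244 [133  65  59] 0.172 | 245 [152  66  61] 0.1715 | 246 [224  73  66] 0.1709 | 247 [245  76  68] 0.1704 | 248 [245  75  68] 0.1699 | 249 [245  75  67] 0.1693 |
```

Call:
{"method": "arm_command", "body": {
  "rows": [
    [[-0.001, 0, 0.001], 0],
    [[-0.001, 0, 0.002], 0],
    [[-0.001, 0, 0.002], 0]
  ]
}}

```text
t: 19.5
eef_pos: [0.584, -0.0393, 0.1108]
tool_rot: [0.816, 0.578, -0.002, 0.001]
contact_force: [-5.1, -11.6, 2.2]
width: 0.0241
grasp_force: 60.4
```

Call:
{"method": "arm_command", "body": {
  "rows": [
    [[0, 0, 0], 0],
    [[0, 0, 0], 0],
    [[0, 0, 0], 0],
    [[0, 0, 0], 0],
    [[0, 0, -0.04], 0],
    [[0, 0, -0.09], 0],
    [[-0.05, 0, -0.12], 0],
    [[-0.1, 0, -0.12], 0],
    [[-0.13, 0, -0.12], 0],
    [[-0.13, 0, -0.12], 0]
  ],
  "claw": 0.05
}}

```text
t: 20.5
eef_pos: [0.5401, -0.1657, 0.2306]
tool_rot: [0.818, 0.575, -0.001, 0.001]
contact_force: [-0.3, 0.2, 0.1]
width: 0.05
grasp_force: 0.0
```

```bash
python3 gap.py; python3 -c "
from h import *
print(monitor.get_obs()['eef_pos'])"
```

```text
[265  15] [297  36] ex 0.5515631155885141 0.5758084028357812 ey 0.15776221939376484 0.17153483819304965
6 [227 225 224] 0.1776 | 7 [226 225 224] 0.177 | 8 [226 225 224] 0.1763 | 9 [226 225 224] 0.1757 | 10 [226 225 224] 0.175 | 11 [225 224 224] 0.1744 | 12 [225 224 224] 0.1738 | 13 [225 220 220] 0.1731 | 14 [235 171 168] 0.1725 | 15 [248  77  65] 0.1718 | 16 [249  79  68] 0.1712 | 17 [249  80  68] 0.1705 | 18 [249  81  68] 0.1699 | 19 [250  82  70] 0.1692 | 20 [250  82  70] 0.1686 | [ 0.54107983 -0.16187472  0.23045182]
```

The gap is now closed to the eye (head edge at row 14 meets the knuckle). A last gentle push with closed fingers will confirm it is seated.

Call:
{"method": "arm_command", "body": {
  "rows": [
    [[0.04, 0, 0], 0],
    [[0.08, 0, 0], 0],
    [[0.1, 0, 0.04], 0],
    [[0.1, 0, 0.08], 0],
    [[0.1, 0, 0.12], 0],
    [[0.1, 0, 0.122], 0],
    [[0.11, 0, 0.122], 0],
    [[0.116, 0, 0.122], 0],
    [[0.118, 0, 0.122], 0],
    [[0.12, 0, 0.122], 0],
    [[0.122, 0, 0.122], 0],
    [[0.123, 0, 0.122], 0]
  ],
  "claw": 0.0
}}

```text
t: 21.75
eef_pos: [0.5826, -0.0456, 0.1099]
tool_rot: [0.816, 0.578, -0.001, 0.002]
contact_force: [-5.1, -9.2, 8.1]
width: -0.0001
grasp_force: 5.6
```

Call:
{"method": "arm_command", "body": {
  "rows": [
    [[0.001, 0, 0], 0],
    [[0.002, 0, 0], 0],
    [[0.003, 0, 0], 0],
    [[0.003, 0, 0], 0]
  ]
}}

```text
t: 22.15
eef_pos: [0.5827, -0.0455, 0.1098]
tool_rot: [0.817, 0.577, -0.002, 0.002]
contact_force: [-9.1, -14.8, 12.2]
width: 0.0
grasp_force: 8.3
```

Call:
{"method": "arm_command", "body": {
  "rows": [
    [[0.001, 0, 0], 0],
    [[0.002, 0, 0], 0],
    [[0.003, 0, 0], 0],
    [[0.003, 0, 0], 0]
  ]
}}

```text
t: 22.55
eef_pos: [0.5827, -0.0454, 0.1098]
tool_rot: [0.817, 0.576, -0.004, 0.003]
contact_force: [-13.9, -21.0, 15.9]
width: 0.0001
grasp_force: 12.1
```

Call:
{"method": "arm_command", "body": {
  "rows": [
    [[-0.01, 0, 0], 0],
    [[-0.025, 0, 0], 0],
    [[-0.04, 0, -0.03], 0],
    [[-0.05, 0, -0.08], 0],
    [[-0.06, 0, -0.1], 0],
    [[-0.06, 0, -0.1], 0],
    [[-0.06, 0, -0.1], 0]
  ]
}}

```text
t: 23.25
eef_pos: [0.5647, -0.0936, 0.2086]
tool_rot: [0.815, 0.579, 0.0, 0.0]
contact_force: [-1.0, 0.1, -0.5]
width: -0.0002
grasp_force: 0.0
```

```bash
cat >> gap.py <<'E'
print('cam ey',c['origin'][:2]@ey,c['origin'][2])
X0,Y0=max(0,x-55),max(0,r0-40)
cv2.imwrite('pics/z.png',cv2.resize(im[Y0:Y0+75,X0:X0+110],None,fx=7,fy=7,interpolation=cv2.INTER_CUBIC)[:,:,::-1])
E
python3 gap.py
```

```text
[267 122] [299 137] ex 0.5513776874486646 0.5755808435815837 ey 0.16077231233811906 0.1717196539882661
113 [222 221 219] 0.1781 | 114 [221 220 218] 0.1774 | 115 [221 220 218] 0.1767 | 116 [221 219 219] 0.176 | 117 [221 219 217] 0.1753 | 118 [220 218 217] 0.1746 | 119 [220 218 217] 0.1739 | 120 [219 218 217] 0.1731 | 121 [218 202 199] 0.1724 | 122 [223  85  68] 0.1717 | 123 [249  85  73] 0.171 | 124 [249  86  74] 0.1703 | 125 [249  86  75] 0.1695 | 126 [250  86  76] 0.1688 | 127 [250  87  77] 0.1681 | cam ey 0.17131580652815864 0.3433098930985923
```

View pics/z.png

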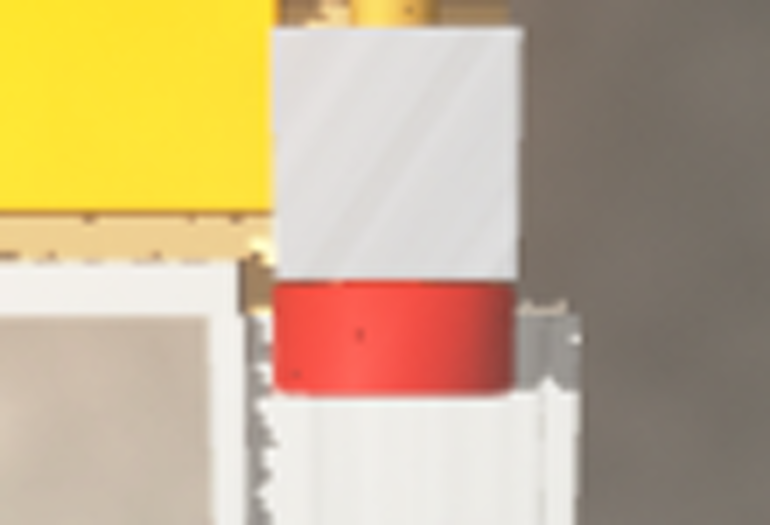

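Seen from straight above, the head (395,335) meets the knuckle face (row 280) with no gap. The lid edge is flush, and the arm is clear.

```bash
python3 -c "
from bench import ctrl
print(ctrl.sign_off())"
```

```text
the job is handed in; nothing more can be done
None
```

The lid is home against the hinge knuckles, the pin is fully in with no visible gap at its head, and the job was handed in at about 23 s with the gripper clear and the roll, glue bottle and offcut never approached; the pin caught about 4 mm short, and I freed it by pinching and lifting the head slightly.

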